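# Refit the return spring of a leather strap press

## Task

Refit the loose return spring on the strap press: take it from the wooden cradle, feel its hook gently into the hole in the press's steel ear, then pull the spring out and lower its eye over the headed post, right under the head. Leave it stretched between hole and post and let go; touch the ear only lightly while you look for the hole (a few newtons, the spring slips in the grip otherwise), do not overstretch it, and leave the jar, wrench and awl around them where they are.

Things in the scene. Friction and masses are not known exactly. Their poses are not given: they have to be found in the camera images.
- press: Grey strap press fixed to the bench, base plate 250 x 110 x 12 mm. Origin: centre of the underside; x axis from the ear to the post (the way the spring is fitted), z up. A housing 90 mm wide, 75 mm high (roller on it to 88 mm) covers x -125 to -59 mm; the steel ear sticks out of it to +x. Between ear and post the space above the base is open.
- ear_back (a point): Point on the ear's upper face, 9 mm from the housing, 60 mm above the bench, press x = -50 mm, y = 0. Ear: steel plate 36 mm wide, 6 mm thick, one 8.5 mm through hole on its centre line, 11 mm from the free end; solid behind the hole, empty below. The ear is clamped in a slot: the hole's centre lies 5 to 35 mm beyond this point along press x, exact in y, untracked. It stays put in use.
- post (a point): Upright steel post at press x = 100 mm, y = 0; the point is on its axis at the shoulder that carries the eye, 60 mm above the bench, level with the ear's top. The shoulder is a disc 25 mm in diameter, 4 mm thick, on a 17 mm shank. Above it a neck 8 mm in diameter, 6 mm high, then a tapering head 11 mm in diameter whose top is 10 mm above the shoulder.
- spring: Tension spring, 116 mm long, about 70 g, stiff in bending. Origin: on its axis, above the hook pin; x from hook to eye, y across, z up. Coils 11 mm in diameter, x 12 to 58 mm. Starts level in the cradle, hook down, axis 45 mm above the bench. With the hook fully in, the axis is 3 mm above the ear's top (friction may keep it up to 12 mm higher, which will do) and the eye lies level on the post's shoulder.
- hook_tip (a point): Lowest point of the hook, a 5 mm round-ended pin going down from the spring's origin and leaning 8 degrees with its tip towards the eye: 25 mm below the axis, 3 mm towards the eye from the origin.
- plug (a point): Centre of the steel end plug, the place to grip: a block 24 mm long, 13 mm wide (across), 16 mm high, on the spring's axis 70 mm from the origin when unstretched; moves with the eye.
- eye (a point): Centre of the eye, a flat level ring at the end beyond the plug, 32 mm from the plug's centre, inside diameter 16 mm, outside 24 mm, 4 mm thick.
- spring_end (a joint): How far the spring is stretched, in m; 0 is its free length. It pulls back with 1.8 N plus 0.18 N per mm. Ruined at 55 mm. Fitted stretch about 7 to 40 mm, depending on where the hole is.
- cradle: Wooden cradle fixed to the bench, base 140 x 55 x 10 mm, x along the spring; a notched upright (x -39 to -27 mm, 51 mm high) holds the coils near the hook, a flat-topped one (x 46 to 60 mm, 30 mm wide, 43 mm high) carries the eye. Origin: centre of the underside. The plug between them is free at its sides and below; lift the spring straight up 40 mm or more.
- oil_jar: Bystander: small amber jar 40 mm wide, 55 mm high, beside the press's housing; origin at the underside.
- wrench: Bystander: 130 mm wrench lying beside the cradle.
- awl: Bystander: 130 mm awl with a wooden handle lying on the other side of the cradle.
Things that resemble listed ones, but are neither listed nor needed, are in the scene too. There is more than one size of the spring; the job needs the largest.

How it is judged:
By the outcome, as a careful person would: the job done as asked, in the order asked, and still so for the second after the job is handed in, with the robot touching nothing.
It also fails if it takes over 67 s, if anything falls off the work surface, if the arm or the gripper's body presses on something with over 40 N, if the wrist force passes 120 N, or if a joint passes its speed limit or range.

## Robot

A 6-joint arm with a two-finger parallel gripper is mounted at the origin on the work surface. World frame = base frame: x ahead of the robot, y to its left, z up, the work surface at z = 0. Lengths are in m, angles in rad, forces in N, time in s.
With the tool pointing down it reaches from about 0.3 to 0.95 m from the base axis. Payload 3.1 kg.
Tool frame: the origin (TCP) lies at the very end of the fingers, on their centre line; the grasp point (between the pads) lies 19 mm behind it (r.tcp_to_grasp is the distance from the TCP to the grasp point, in m); z points along the fingers, y is the direction in which the jaws open and shut (so a half turn about z gives the same grasp; the last joint's range is limited). The gripper opens to 85 mm and grips with 20 to 120 N. Pads are 22 mm wide; open, the fingers measure 114 mm over their backs; the gripper's body (76 mm by 85 mm) begins 54 mm behind the grasp point. The pads swing forward as they close: fully open they stand 13 mm farther back than shut.
Start: joints at [-1.386, 0.308, 1.634, -0, 1.2, -0.07], TCP at [0.158, -0.605, 0.231] pointing down, gripper open.
Joint ranges: [-3.06, 3.06], [-0.79, 1.96], [0.05, 2.63], [-1.19, 4.34], [0.05, 2.64], [-2.94, 2.94]. Speed limits (rad/s): [2.79, 2.79, 3.14, 3.14, 3.14, 3.14].

## Interface

Orientations are given as a rotation vector (axis times angle).
In Python, from plant import r gives the robot as it stands.
- The arm moves only by the tool carry_out, never from a script. Its argument "moves" is a list of rows, each a list of 7 numbers: the turn, a rotation vector about the tool's x, y, z in rad, then the shift along the tool's x, y, z in m, then the closure, from -1 (fully open) to 1 (shut). In form: [[wx, wy, wz, dx, dy, dz, fingers], ...]. A call has 1 to 12 rows; each row is the pose to reach, as a shift and turn from the pose commanded when the call began, along the tool's axes at that moment; what a row does not reach only later rows make up. A row lasts 1/8 s, in which the tool goes at most 62.5 mm and 10.7 degrees, less where a joint would pass 70% of its speed; a pose out of reach is approached as far as the arm can. A call with a gripper value outside its range is refused whole. The fingers move at their own pace and stop on an object; "squeeze" is the grip in N (left out, the last holds). Time passes only in rows, so rows that repeat a pose let the fingers close. It gives the time, the measured TCP pose, the force and the opening at its end, in the units of the state.
- r.state(): the state, without advancing time (a new reading comes with each control period).
- r.camera(name): name is "scene" or "top"; returns a dict with "image" (480x640x3 uint8, red, green, blue), "vfov" (degrees; the focal length in pixels is half the picture's height over the tangent of half this angle, whatever the lens; pixels are square), "cx", "cy" (the principal point, pixels), "world_from_camera" (4x4, takes a point from camera to world coordinates). Camera axes: x right, y up, looking along -z (the intrinsics and any distortion apply to the point x, -y, -z); pixel columns grow to the right and rows downward; lengths in m; the calibration is good to about 2 mm. A picture is of the moment at which its call begins. There is no depth.
- r.hand_in(): hands the job in, once; it reports no verdict.
The state is a dict: "t": time; "qpos": joint angles; "dq": joint speeds; "tau": joint torques, N m; "eef_pos": TCP position; "tcp_rot": TCP orientation; "contact_force": force on the tool from outside, world axes, zero at the start; "torque": the same for the moment, N m; "gripper_width": finger opening in m.
Only numpy, scipy, OpenCV 4.12 (cv2) and the standard library are available. Lean on these libraries where they do the work, as an engineer would, in place of code of your own. Each camera call takes 0.05 s, during which the arm holds its last target.

## Working session

There is one attempt and no reset: what is moved stays moved. The work goes in short steps, Python scripts to look and compute and a tool call to move; the robot and the scene stay as the last step left them, time stands still between calls to the robot, and variables do not carry over. Pictures are saved under pics/ and viewed, and the job is handed in when it is done.

Besides the shell and the picture viewer there is one more tool, called as name(argument=value, ...) on one line, values as JSON. carry_out: Moves the arm, as the interface text tells. Its arguments: {"type":"object","properties":{"moves":{"type":"array"},"squeeze":{"type":"number"}},"required":["moves"]}

```bash
ls; mkdir -p pics
python3 - <<'E'
from plant import r
import cv2
print(r.state())
for n in("scene","top"):
    c=r.camera(n);cv2.imwrite(f"pics/{n}0.png",c["image"][:,:,::-1])
    print(n,{k:v for k,v in c.items() if k!="image"})
print([a for a in dir(r) if a[0]!='_'],r.tcp_to_grasp)
E
```

```text
pics
{'t': 0.0, 'qpos': array([-1.38567597e+00,  3.09035035e-01,  1.63521352e+00, -2.78727127e-05,
        1.19971734e+00, -6.96926441e-02]), 'dq': array([-0.00076779,  0.0010409 ,  0.0001202 ,  0.0001072 , -0.00031443,
       -0.00019917]), 'tau': array([ 1.16881296e-03, -4.15251982e+01, -2.76661241e+01, -1.15504999e-04,
        1.01617374e-02,  1.21957510e-05]), 'eef_pos': array([ 0.15735455, -0.60399506,  0.23001555]), 'tcp_rot': array([-3.11377868e+00, -3.98892272e-01,  2.55553192e-04]), 'contact_force': array([-0.10929094, -0.26961008, -0.55540949]), 'torque': array([0.00389412, 0.04991983, 0.03739856]), 'gripper_width': 0.08506844687999568}
scene {'vfov': 42.803291975672934, 'cx': 318.12458227393125, 'cy': 240.0239615257672, 'world_from_camera': array([[ 0.02102081, -0.59291229,  0.80499264,  1.30503872],
       [ 0.99960629,  0.02743117, -0.00589851, -0.05041641],
       [-0.01858459,  0.8047997 ,  0.59325548,  0.64686897],
       [ 0.        ,  0.        ,  0.        ,  1.        ]])}
top {'vfov': 53.22581576519179, 'cx': 320.3740042591331, 'cy': 230.97315700934564, 'world_from_camera': array([[ 0.02690032,  0.98817385, -0.15095966,  0.36764342],
       [-0.99958415,  0.02815956,  0.00620965, -0.0412175 ],
       [ 0.01038717,  0.15072984,  0.98852042,  0.85177827],
       [ 0.        ,  0.        ,  0.        ,  1.        ]])}
['Unreachable', 'camera', 'hand_in', 'state', 'tcp_to_grasp'] 0.0187
```

View pics/scene0.png

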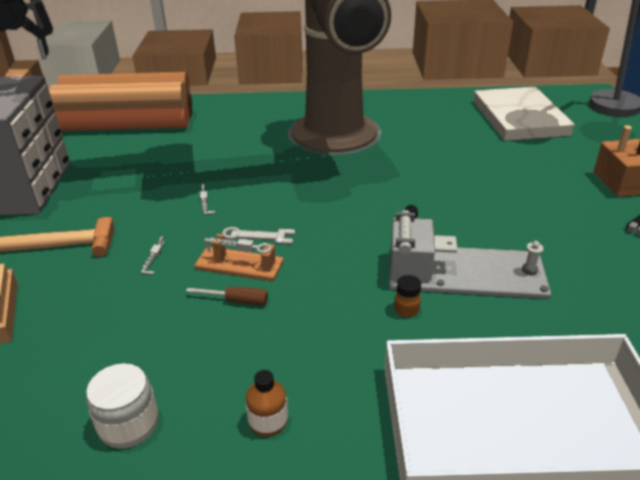

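View pics/top0.png

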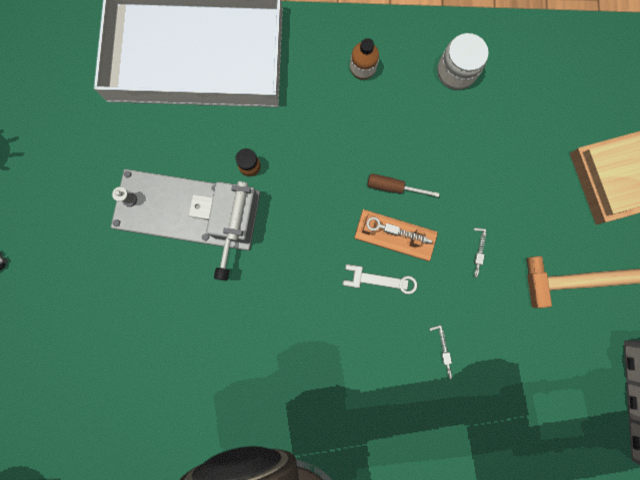

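Run:
```python
import cv2
t=cv2.imread("pics/top0.png");s=cv2.imread("pics/scene0.png")
def crop(i,x,y,w,h,k,n): cv2.imwrite(n,cv2.resize(i[y:y+h,x:x+w],None,fx=k,fy=k,interpolation=cv2.INTER_CUBIC))
crop(t,345,195,110,75,7,"pics/tc.png");crop(t,100,140,180,150,4,"pics/tp.png")
crop(s,180,215,130,75,6,"pics/sc.png");crop(s,370,195,190,130,4,"pics/sp.png")
crop(t,420,220,80,165,3.5,"pics/td.png")
```

```text
(no output)
```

View pics/tc.png

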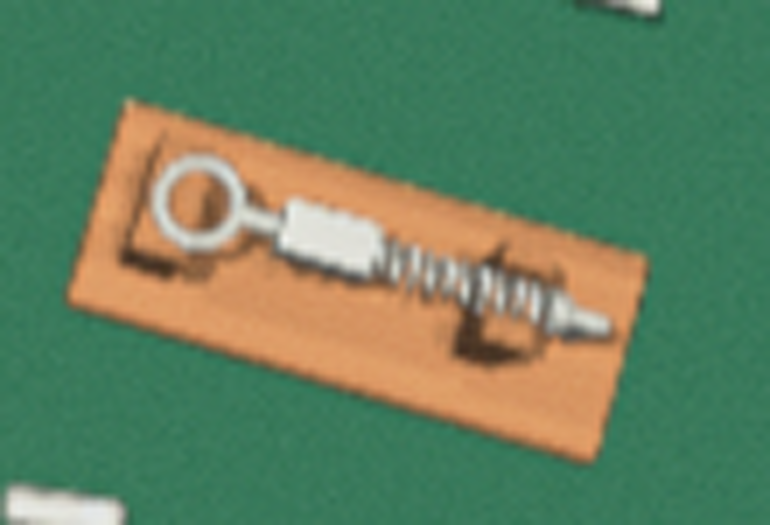

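View pics/tp.png

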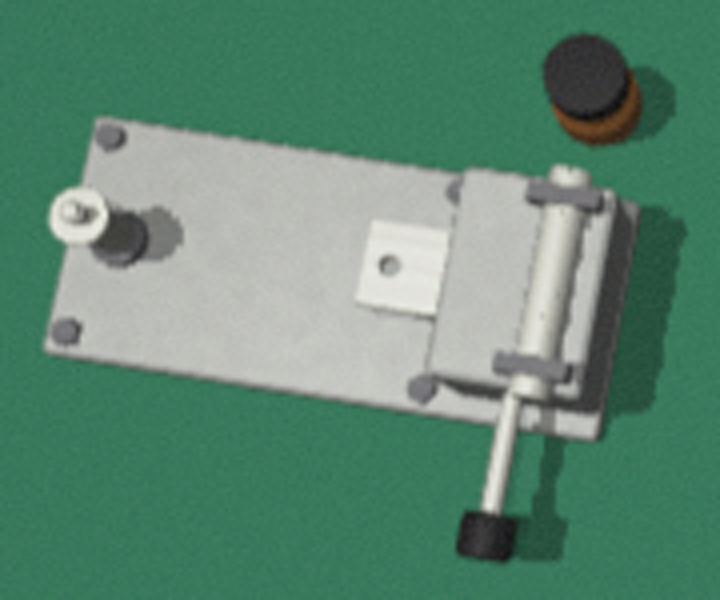

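View pics/sc.png

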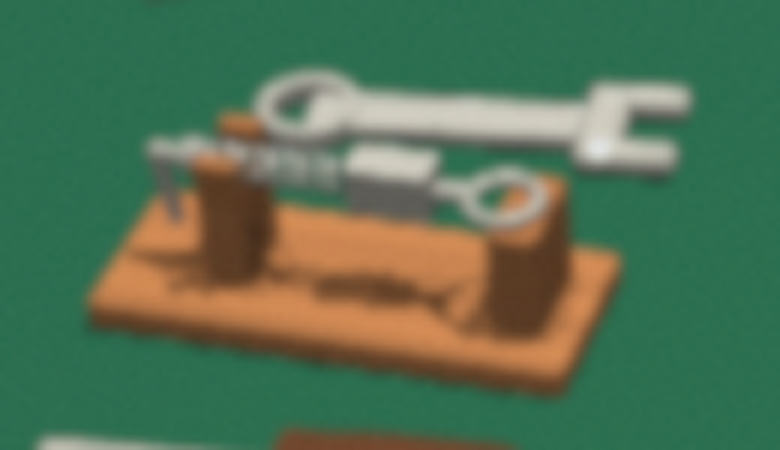

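View pics/sp.png

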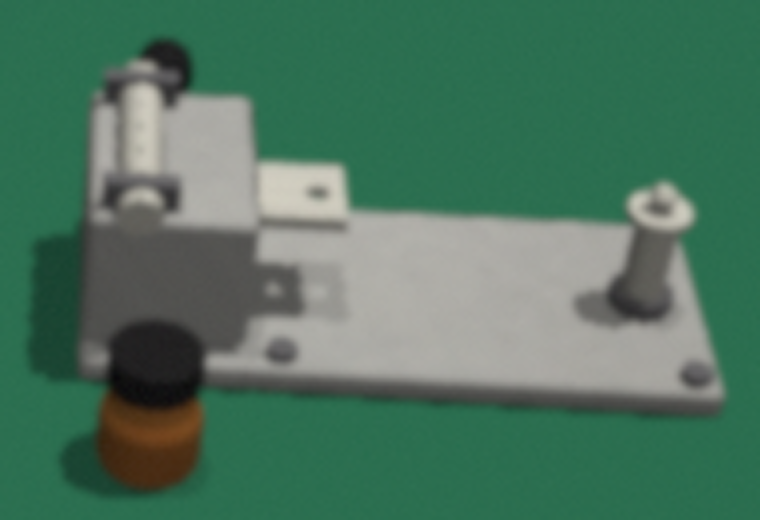

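View pics/td.png

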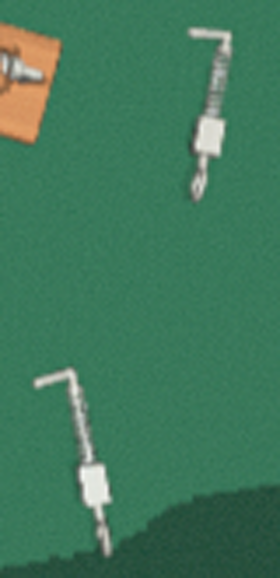

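```bash
cat > h.py <<'E'
import numpy as np
C={'scene':(42.803291975672934,318.12458227393125,240.0239615257672,np.array([[ 0.02102081,-0.59291229,0.80499264,1.30503872],[0.99960629,0.02743117,-0.00589851,-0.05041641],[-0.01858459,0.8047997,0.59325548,0.64686897],[0,0,0,1]])),
'top':(53.22581576519179,320.3740042591331,230.97315700934564,np.array([[0.02690032,0.98817385,-0.15095966,0.36764342],[-0.99958415,0.02815956,0.00620965,-0.0412175],[0.01038717,0.15072984,0.98852042,0.85177827],[0,0,0,1]]))}
def ray(n,u,v):
    f,cx,cy,T=C[n];F=240/np.tan(np.radians(f)/2)
    return T[:3,3],T[:3,:3]@np.array([(u-cx)/F,-(v-cy)/F,-1])
def at(n,u,v,z):
    o,d=ray(n,u,v);return o+d*(z-o[2])/d[2]
def proj(n,p):
    f,cx,cy,T=C[n];F=240/np.tan(np.radians(f)/2)
    q=T[:3,:3].T@(np.asarray(p)-T[:3,3]);return np.array([cx+F*q[0]/-q[2],cy-F*q[1]/-q[2]])
def un(u,v,x0,y0,k): return x0+(u+.5)/k-.5,y0+(v+.5)/k-.5
def fit(local,world): # 2D rigid local->world ; returns yaw, t, rms
    L=np.array(local,float);W=np.array(world)[:,:2];lm=L.mean(0);wm=W.mean(0)
    H=(L-lm).T@(W-wm);a=np.arctan2(H[0,1]-H[1,0],H[0,0]+H[1,1])
    R=np.array([[np.cos(a),-np.sin(a)],[np.sin(a),np.cos(a)]]);t=wm-R@lm
    return a,t,(L@R.T+t-W)
E
python3 - <<'E'
from h import *
np.set_printoptions(precision=4,suppress=True)
tc=lambda u,v:un(u,v,345,195,7);tp=lambda u,v:un(u,v,100,140,4);sc=lambda u,v:un(u,v,180,215,6);sp=lambda u,v:un(u,v,370,195,4)
A=lambda n,f,u,v,z:at(n,*f(u,v),z)
E=A('top',tc,200,202,.045);P=A('top',tc,331,238,.053);H=A('top',tc,603,325,.0475)
print('eye',E,'plug',P,'hook end',H,np.linalg.norm(E-P)*1e3,np.linalg.norm((P-H)[:2])*1e3)
print('scene eye',A('scene',sc,505,198,.045),'plugtop',A('scene',sc,395,161,.053),'hook',A('scene',sc,165,148,.0475),'tip',A('scene',sc,178,220,.02))
print('yaw spring',np.degrees(np.arctan2(*(E-H)[1::-1])))
w=[A('top',tc,*q,.01) for q in((128,100),(648,258),(595,462),(70,303))]
# eye end at left: cradle x toward eye end. left = +y?
print(w);a,t,e=fit([(70,-27.5),(-70,-27.5),(-70,27.5),(70,27.5)],np.array(w)*1e3);print('cradle',np.degrees(a),t,e)
w=[A('top',tp,*q,.012) for q in((98,118),(637,204),(598,440),(45,350))]
a,t,e=fit([(125,-55),(-125,-55),(-125,55),(125,55)],np.array(w)*1e3);print('press',np.degrees(a),t,e)
hole=A('top',tp,390,265,.060);post=A('top',tp,79,216,.060);hd=A('top',tp,74,211,.070)
print(hole,post,hd,np.linalg.norm(hole-post)*1e3, np.degrees(np.arctan2(*(post-hole)[1::-1])))
R=np.array([[np.cos(a),-np.sin(a)],[np.sin(a),np.cos(a)]])
for x in(hole,post,hd):print('press loc',R.T@(x[:2]*1e3-t))
hs=A('scene',sp,318,192,.06);ps=A('scene',sp,661,211,.06);hh=A('scene',sp,662,189,.07);print('scene',hs,ps,hh,np.degrees(np.arctan2(*(ps-hs)[1::-1])))
w=[A('scene',sp,*q,.012) for q in((83,370),(722,402))];print(w,np.linalg.norm(w[0]-w[1]))
print('expected post from base fit',R@[100,0]+t)
E
```

```text
eye [ 0.5065 -0.1361  0.045 ] plug [ 0.4972 -0.167   0.053 ] hook end [ 0.4786 -0.2339  0.0475] 33.167397381623125 69.52059085997216
scene eye [ 0.5051 -0.1337  0.045 ] plugtop [ 0.4976 -0.1635  0.053 ] hook [ 0.481  -0.2289  0.0475] tip [ 0.4779 -0.2291  0.02  ]
yaw spring 74.09492458190947
[array([ 0.5384, -0.1215,  0.01  ]), array([ 0.5013, -0.2545,  0.01  ]), array([ 0.4488, -0.2406,  0.01  ]), array([ 0.4856, -0.1075,  0.01  ])]
cradle 74.57840509999238 [ 493.5386 -181.0593] [[ 0.2235  0.6402]
 [ 0.1332 -1.3055]
 [-0.4341 -0.5924]
 [ 0.0774  1.2577]]
press 82.47212811913708 [528.9372 194.3885] [[ 1.3692  1.195 ]
 [ 1.1401 -2.5182]
 [-1.079  -0.3216]
 [-1.4303  1.6448]]
[0.5253 0.1621 0.06  ] [0.5425 0.294  0.06  ] [0.5424 0.2921 0.07  ] 133.0865045642614 82.5659777598229
press loc [-32.5099  -0.6473]
press loc [100.5764  -0.4293]
press loc [98.6016 -0.5442]
scene [0.5254 0.1642 0.06  ] [0.5439 0.2956 0.06  ] [0.5429 0.2944 0.07  ] 81.9564965097543
[array([0.574 , 0.0671, 0.012 ]), array([0.6032, 0.3102, 0.012 ])] 0.24482651717535694
expected post from base fit [542.038  293.5266]
```

```bash
cat >> h.py <<'E'
from scipy.spatial.transform import Rotation as Ro
def plan(target,yawx,tilt=None,s=None):
    "target TCP world, tool x heading deg, tool down -> turn, shift in tool axes"
    from plant import r
    s=s or r.state()
    R0=Ro.from_rotvec(s['tcp_rot']);a=np.radians(yawx)
    R1=Ro.from_matrix(np.array([[np.cos(a),np.sin(a),0],[np.sin(a),-np.cos(a),0],[0,0,-1]]))
    if tilt is not None: R1=Ro.from_rotvec(tilt)*R1
    print('turn',np.round((R0.inv()*R1).as_rotvec(),4),'shift',np.round(R0.inv().apply(np.array(target)-s['eef_pos']),4))
E
python3 - <<'E'
from h import *
plan([.4974,-.1655,.12],74.4)
E
```

```text
turn [-0.0018 -0.0012 -1.0437] shift [ 0.4396 -0.3385  0.1109]
```

Candidates for the spring (top camera): the one in the cradle at (397,232), one loose at (480,253) and one loose at (443,350). The cradle one measures 102 mm from hook to eye, as described, and the other two are visibly smaller, so I choose it. Jar lookalike: the larger brown bottle at (365,58), not needed.

carry_out(moves=[[0,0,-1.044,0.44,-0.339,0.05,-0.2],[0,0,-1.044,0.44,-0.339,0.05,-0.2],[0,0,-1.044,0.44,-0.339,0.05,-0.2],[0,0,-1.044,0.44,-0.339,0.05,-0.2],[0,0,-1.044,0.44,-0.339,0.05,-0.2],[0,0,-1.044,0.44,-0.339,0.05,-0.2],[0,0,-1.044,0.44,-0.339,0.05,-0.2],[0,0,-1.044,0.44,-0.339,0.05,-0.2],[0,0,-1.044,0.44,-0.339,0.05,-0.2],[0,0,-1.044,0.44,-0.339,0.05,-0.2],[0,0,-1.044,0.44,-0.339,0.11,-0.2],[0,0,-1.044,0.44,-0.339,0.11,-0.2]], squeeze=90)

```text
t: 1.6
eef_pos: [0.4926, -0.1644, 0.1166]
tcp_rot: [-2.494, -1.893, 0.01]
contact_force: [-1.1, -0.2, -0.4]
gripper_width: 0.0512
```

Run:
```python
from h import *
from plant import r
import cv2
plan([.4974,-.1655,.0265],74.4)
print(r.state()['contact_force'],r.state()['gripper_width'])
i=r.camera('top')['image'][:,:,::-1];cv2.imwrite("pics/t1.png",cv2.resize(i[160:300,320:480],None,fx=5,fy=4.2))
i=r.camera('scene')['image'][:,:,::-1];cv2.imwrite("pics/s1.png",cv2.resize(i[130:310,160:340],None,fx=4,fy=3.3))
```

```text
turn [-0.0125 -0.0013 -0.    ] shift [0.0001 0.0061 0.09  ]
[-1.13787308 -0.23419323 -0.38946025] 0.05120726633619711
```

View pics/s1.png

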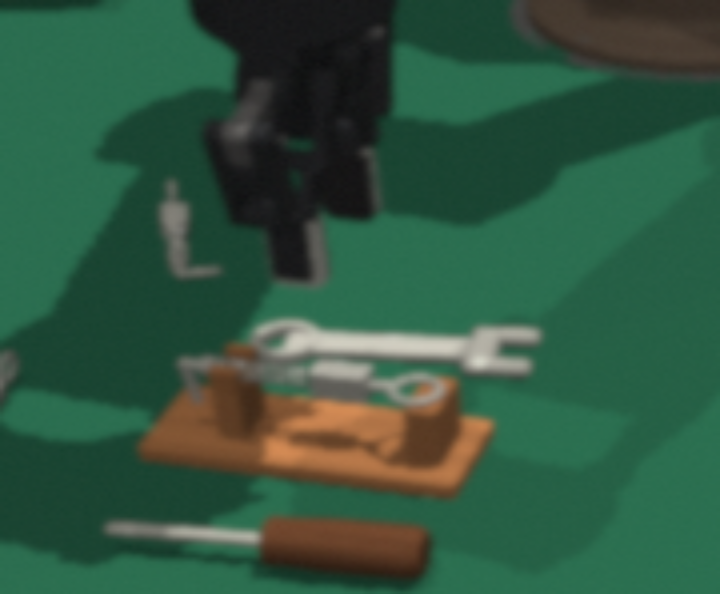

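View pics/t1.png

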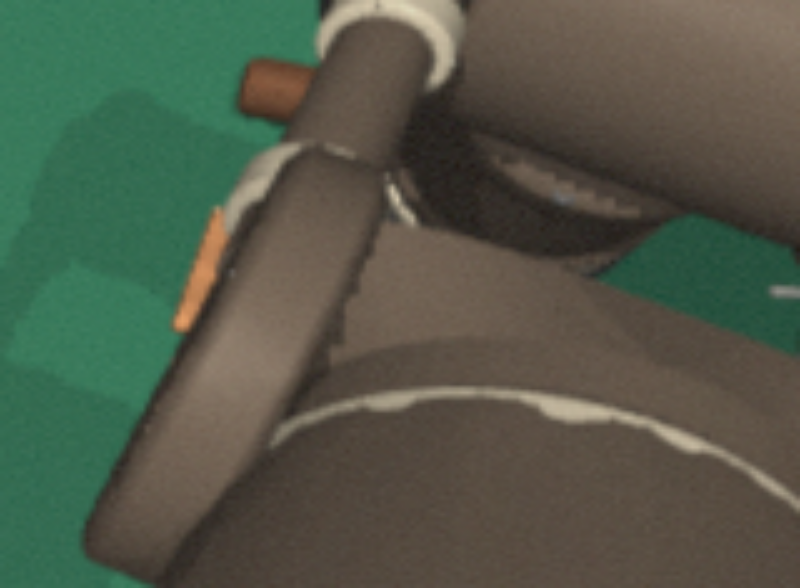

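The scene view shows the fingers above and behind the cradle spring (plug at crop (342,380)). The top view is blocked by the arm. I'll let it settle.

carry_out(moves=[[0,0,0,0,0,0,-0.2],[0,0,0,0,0,0,-0.2],[0,0,0,0,0,0,-0.2],[0,0,0,0,0,0,-0.2]])

```text
t: 2.2
eef_pos: [0.4981, -0.166, 0.1218]
tcp_rot: [2.502, 1.899, 0.001]
contact_force: [-0.4, 0.4, -0.6]
gripper_width: 0.0511
```

Run:
```python
from h import *
plan([.4974,-.1655,.0265],74.4)
```

```text
turn [0.0009 0.0001 0.0002] shift [ 0.0003 -0.0009  0.0953]
```

carry_out(moves=[[0,0,0,0,-0.001,0.03,-0.2],[0,0,0,0,-0.001,0.06,-0.2],[0,0,0,0,-0.001,0.08,-0.2],[0,0,0,0,-0.001,0.09,-0.2],[0,0,0,0,-0.001,0.095,-0.2],[0,0,0,0,-0.001,0.095,-0.2],[0,0,0,0,-0.001,0.095,-0.2]])

```text
t: 3.08
eef_pos: [0.4977, -0.1659, 0.0271]
tcp_rot: [2.501, 1.899, 0.001]
contact_force: [0.0, 0.6, 0.3]
gripper_width: 0.0514
```

Run:
```python
from h import *
from plant import r
import cv2
plan([.4974,-.1655,.0265],74.4)
i=r.camera('scene')['image'][:,:,::-1];cv2.imwrite("pics/s2.png",cv2.resize(i[190:300,170:310],None,fx=5,fy=5,interpolation=2))
```

```text
turn [0.0017 0.0002 0.0003] shift [ 0.0003 -0.0004  0.0006]
```

View pics/s2.png

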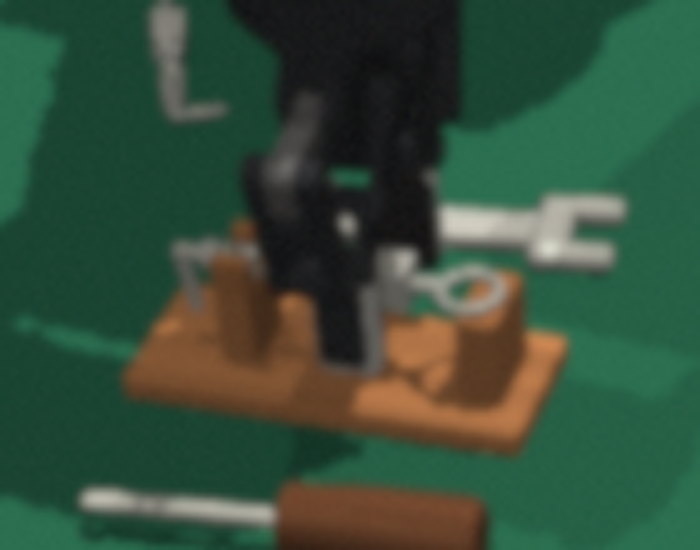

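The fingers straddle the plug (finger at crop (352,300), plug end at (412,280)). After correcting for perspective they are centred within about 2 mm. Closing.

carry_out(moves=[[0,0,0,0,0,0,0.2],[0,0,0,0,0,0,0.5],[0,0,0,0,0,0,1],[0,0,0,0,0,0,1],[0,0,0,0,0,0,1],[0,0,0,0,0,0,1],[0,0,0,0,0,0,1]], squeeze=90)

```text
t: 4.0
eef_pos: [0.4972, -0.1657, 0.0266]
tcp_rot: [2.502, 1.9, 0.0]
contact_force: [-0.5, 0.3, 5.2]
gripper_width: 0.0116
```

Run:
```python
from h import *
plan([.4974,-.1655,.0265],74.4)
```

```text
turn [0.0004 0.     0.0003] shift [0.0003 0.0002 0.0001]
```

carry_out(moves=[[0,0,0,0,0,-0.01,1],[0,0,0,0,0,-0.03,1],[0,0,0,0,0,-0.06,1],[0,0,0,0,0,-0.09,1],[0,0,0,0,0,-0.12,1],[0,0,0,0,0,-0.12,1],[0,0,0,0,0,-0.12,1]])

```text
t: 4.88
eef_pos: [0.496, -0.1652, 0.1453]
tcp_rot: [-2.501, -1.899, 0.001]
contact_force: [-0.4, -0.1, -0.8]
gripper_width: 0.0115
```

Run:
```python
from h import *
from plant import r
import cv2
plan([.4974,-.1655,.0265],74.4)
i=r.camera('scene')['image'][:,:,::-1];cv2.imwrite("pics/s3.png",cv2.resize(i[150:270,170:310],None,fx=5,fy=5,interpolation=2))
```

```text
turn [-0.0018 -0.0003  0.0002] shift [1.000e-04 1.700e-03 1.188e-01]
```

View pics/s3.png

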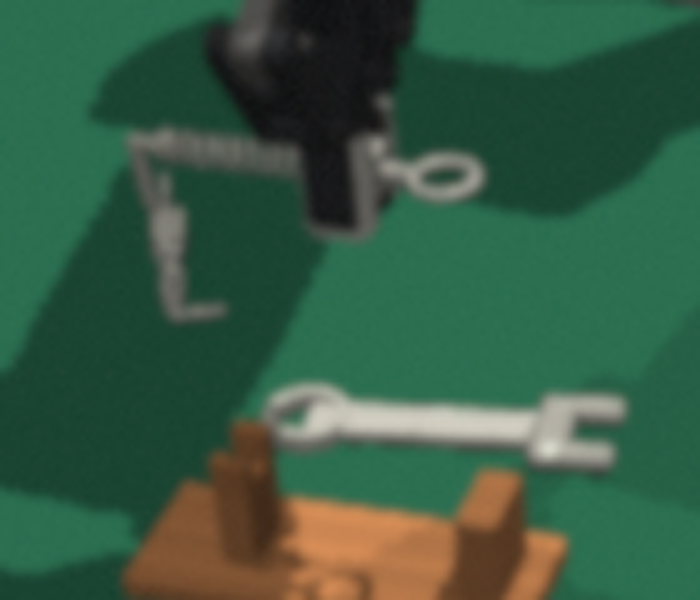

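Run:
```python
from h import *
from plant import r
s=r.state()
np.set_printoptions(precision=4,suppress=True)
f=lambda u,v:un(u,v,170,150,5)
t=s['eef_pos'];a=np.radians(74.4);d=np.array([np.cos(a),np.sin(a)])
for n,q,z in(('eye',(447,176),.164),('hooktop',(135,135),.1665),('tip',(155,200),.139)):
    p=at('scene',*f(*q),z);dd=(p-t)[:2];print(n,p,'along',dd@d*1e3,'lat(left)',(-dd[0]*d[1]+dd[1]*d[0])*1e3)
# expected tip px
for k,al,z in(('eye',32,.164),('org',-70,.164),('tip',-67,.139)):
    p=np.r_[t[:2]+d*al/1e3,z];print(k,(proj('scene',p)-[170,150]+.5)*5-.5)
# target: hook origin above hole
hole=np.array([.5254,.1632]);yaw=82.4;b=np.radians(yaw);u=np.array([np.cos(b),np.sin(b)])
plan(np.r_[hole+u*.067,.165],yaw)
```

```text
eye [ 0.5043 -0.1324  0.164 ] along 33.736937261371054 lat(left) 0.38421210092517805
hooktop [ 0.4789 -0.2304  0.1665] along -67.40623706708193 lat(left) -1.524371810859338
tip [ 0.4727 -0.2286  0.139 ] along -67.42323616918326 lat(left) 4.9438551469155705
eye [441.1733 175.9911]
org [130.3417 138.5954]
tip [150.0152 208.2137]
turn [-0.0029 -0.0006 -0.1394] shift [ 0.3905 -0.0688 -0.0199]
```

carry_out(moves=[[0,0,0,0.03,0,-0.02,1],[0,0,-0.07,0.09,-0.015,-0.025,1],[0,0,-0.139,0.14,-0.025,-0.025,1],[0,0,-0.139,0.19,-0.035,-0.025,1],[0,0,-0.139,0.24,-0.045,-0.025,1],[0,0,-0.139,0.29,-0.055,-0.025,1],[0,0,-0.139,0.34,-0.065,-0.025,1],[0,0,-0.139,0.37,-0.068,-0.025,1],[0,0,-0.139,0.389,-0.069,-0.02,1],[0,0,-0.139,0.389,-0.069,-0.02,1],[0,0,-0.139,0.389,-0.069,-0.02,1],[0,0,-0.139,0.389,-0.069,-0.02,1]])

```text
t: 6.42
eef_pos: [0.5349, 0.2263, 0.1662]
tcp_rot: [2.366, 2.067, -0.001]
contact_force: [1.1, 0.5, -0.6]
gripper_width: 0.0118
```

Run:
```python
from h import *
from plant import r
import cv2
u=np.array([np.cos(np.radians(82.4)),np.sin(np.radians(82.4))])
plan(np.r_[np.array([.5253,.162])+u*.067,.081],82.4)
i=r.camera('scene')['image'][:,:,::-1];cv2.imwrite("pics/s4.png",cv2.resize(i[130:310,370:570],None,fx=4,fy=3.3,interpolation=2))
i=r.camera('top')['image'][:,:,::-1];cv2.imwrite("pics/t4.png",cv2.resize(i[130:310,90:290],None,fx=4,fy=3.3,interpolation=2))
```

```text
turn [-0.0004  0.0005 -0.0019] shift [ 0.002  -0.0009  0.0852]
```

View pics/s4.png

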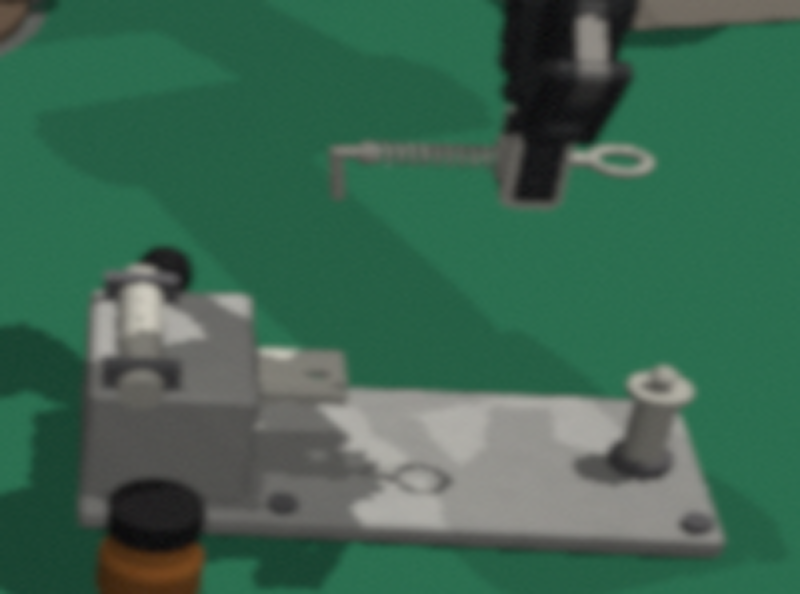

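View pics/t4.png

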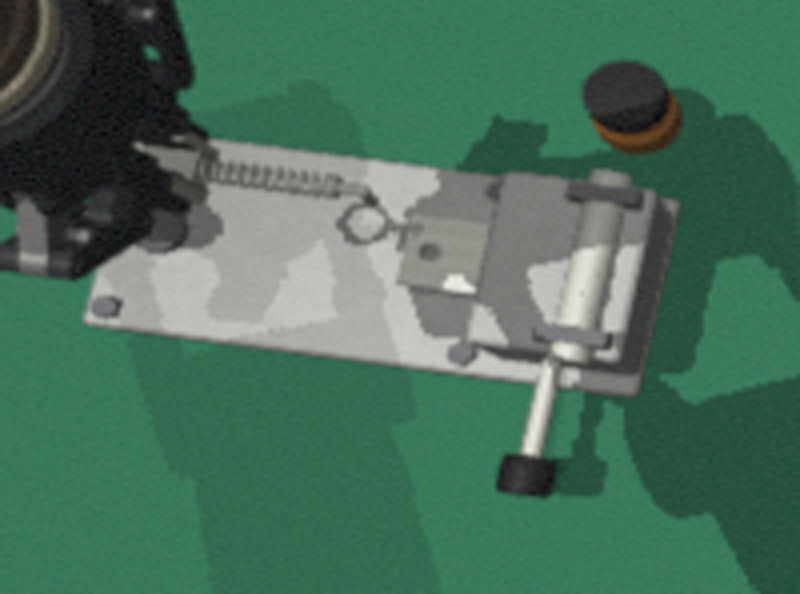

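Both views show the hook (scene crop (338,195), top crop (372,195)) and the hole (scene (318,375), top (430,250)). I'll lower it to just above the ear.

carry_out(moves=[[0,0,0,0.002,-0.001,0.03,1],[0,0,0,0.002,-0.001,0.06,1],[0,0,0,0.002,-0.001,0.075,1],[0,0,0,0.002,-0.001,0.083,1],[0,0,0,0.002,-0.001,0.083,1],[0,0,0,0.002,-0.001,0.083,1],[0,0,0,0.002,-0.001,0.083,1]])

```text
t: 7.4
eef_pos: [0.535, 0.2301, 0.0843]
tcp_rot: [2.364, 2.068, 0.003]
contact_force: [0.4, 0.1, -0.5]
gripper_width: 0.0116
```

```bash
cat > look.py <<'E'
import sys
from h import *
from plant import r
import cv2
k=sys.argv[1]
i=r.camera('scene')['image'][:,:,::-1];cv2.imwrite(f"pics/s{k}.png",cv2.resize(i[200:290,410:510],None,fx=6,fy=6,interpolation=2))
i=r.camera('top')['image'][:,:,::-1];cv2.imwrite(f"pics/t{k}.png",cv2.resize(i[150:240,130:240],None,fx=6,fy=6,interpolation=2))
s=r.state();print(s['t'],s['eef_pos'],s['contact_force'],s['torque'])
E
python3 - <<'E'
from h import *
u=np.array([np.cos(np.radians(82.4)),np.sin(np.radians(82.4))])
plan(np.r_[np.array([.5253,.162])+u*.067,.081],82.4)
E
python3 look.py 5
```

```text
turn [ 0.0018 -0.0009 -0.0003] shift [-0.0018 -0.0007  0.0033]
7.5 [0.53472267 0.22996027 0.08403584] [-0.17329936  0.72783913  0.12457052] [ 0.01354903  0.01103744 -0.01178934]
```

View pics/s5.png

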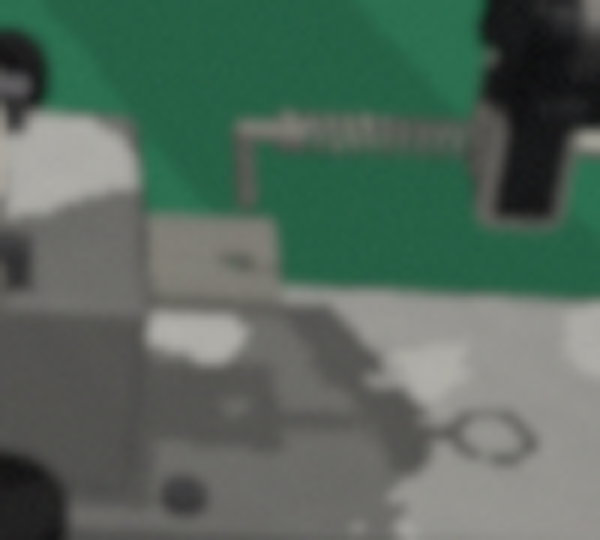

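View pics/t5.png

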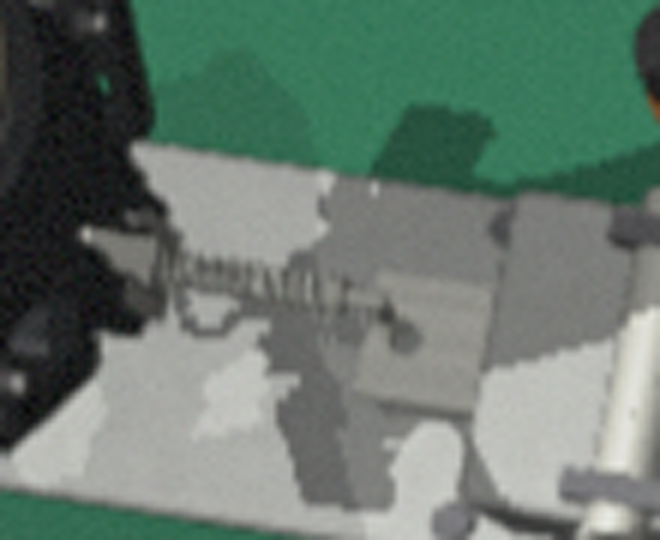

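Run:
```python
from h import *
from plant import r
np.set_printoptions(precision=4,suppress=True)
s=r.state();t=s['eef_pos'];b=np.radians(82.4);d=np.array([np.cos(b),np.sin(b)])
tip=np.r_[t[:2]-d*.067,t[2]+.0187-.025];org=np.r_[t[:2]-d*.07,t[2]+.0187]
print('model tip',tip,'org',org)
print('scene tip px',(proj('scene',tip)-[410,200]+.5)*6-.5,'org',(proj('scene',org)-[410,200]+.5)*6-.5)
print('top tip px',(proj('top',tip)-[130,150]+.5)*6-.5,'org',(proj('top',org)-[130,150]+.5)*6-.5)
sc=lambda u,v:un(u,v,410,200,6);tp=lambda u,v:un(u,v,130,150,6)
print('scene tip',at('scene',*sc(248,207),tip[2]),'hole',at('scene',*sc(240,262),.06))
print('top tip',at('top',*tp(390,318),tip[2]),'hole',at('top',*tp(405,337),.06))
```

```text
model tip [0.5259 0.1635 0.0777] org [0.5255 0.1606 0.1027]
scene tip px [242.5561 205.3185] org [241.3354 126.4722]
top tip px [384.207 322.555] org [371.6668 304.7751]
scene tip [0.5267 0.1648 0.0777] hole [0.5271 0.1646 0.06  ]
top tip [0.5272 0.1621 0.0777] hole [0.5255 0.1622 0.06  ]
```

The hook tip is within about 1 mm of being over the hole: the scene view gives (+0.2 along, −0.4 across), the top view (0, +1.7). Descending.

carry_out(moves=[[0,0,0,0,-0.0006,0.004,1],[0,0,0,0,-0.0006,0.008,1],[0,0,0,0,-0.0006,0.012,1],[0,0,0,0,-0.0006,0.014,1],[0,0,0,0,-0.0006,0.014,1],[0,0,0,0,-0.0006,0.014,1]])

```text
t: 8.25
eef_pos: [0.5337, 0.2299, 0.0694]
tcp_rot: [2.364, 2.069, 0.0]
contact_force: [-0.0, 0.7, -1.3]
gripper_width: 0.0115
```

```bash
python3 look.py 6
```

```text
8.35 [0.53379887 0.22986685 0.06944049] [-0.15278973 -0.35109378 -0.78612523] [ 0.02437036 -0.00855664 -0.00926421]
```

View pics/s6.png

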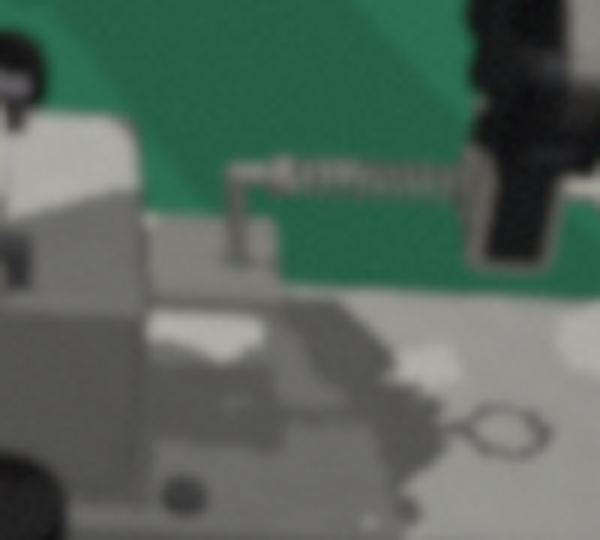

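View pics/t6.png

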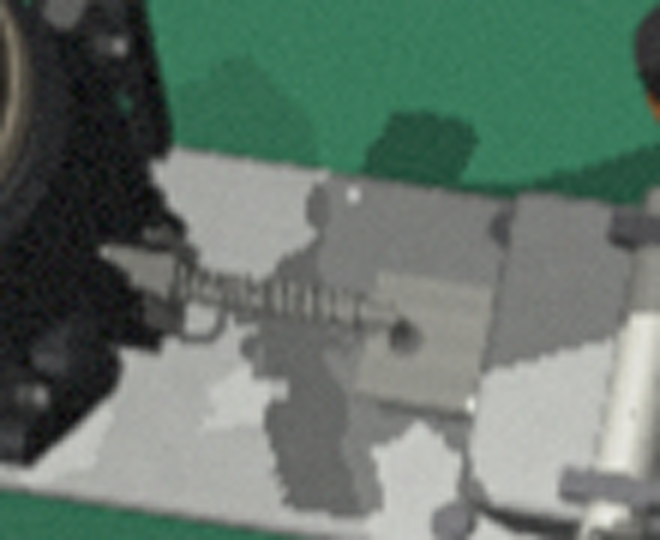

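```bash
python3 - <<'E'
from h import *
from plant import r
np.set_printoptions(precision=4,suppress=True)
s=r.state();t=s['eef_pos'];b=np.radians(82.4);d=np.array([np.cos(b),np.sin(b)])
tip=np.r_[t[:2]-d*.067,t[2]+.0187-.025];org=np.r_[t[:2]-d*.07,t[2]+.0187]
print('model tip',tip,'org',org)
for n,o in(('scene',[410,200]),('top',[130,150])):
  for p in(tip,org): print(n,(proj(n,p)-o+.5)*6-.5)
sc=lambda u,v:un(u,v,410,200,6);tp=lambda u,v:un(u,v,130,150,6)
print('scene tip',at('scene',*sc(240,264),tip[2]))
E
python3 - <<'E'
import cv2
for k in '56':
  for n in 'st':
    i=cv2.imread(f'pics/{n}{k}.png')
    x,y=(180,100) if n=='s' else (330,260)
    cv2.imwrite(f'pics/z{n}{k}.png',cv2.resize(i[y:y+190 if n=='s' else y+130,x:x+140],None,fx=3,fy=3,interpolation=2))
a=[cv2.resize(cv2.imread(f'pics/z{q}.png'),(390,520)) for q in('s6','t6')]
cv2.imwrite('pics/z6.png',cv2.hconcat(a))
E
```

```text
model tip [0.5249 0.1635 0.0631] org [0.5245 0.1605 0.0881]
scene [235.5265 247.8648]
scene [234.2115 170.4332]
top [397.4585 336.6721]
top [385.5709 319.6686]
scene tip [0.5321 0.1633 0.0631]
```

View pics/z6.png

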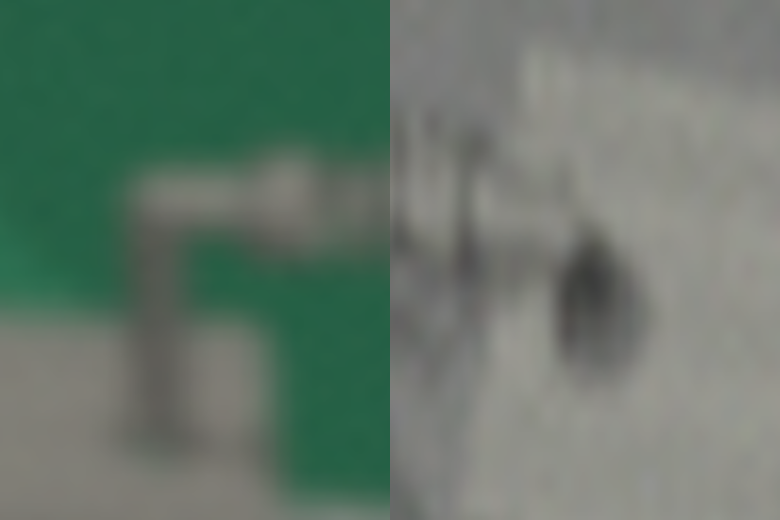

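carry_out(moves=[[0,0,0,0,0,0.001,1],[0,0,0,0,0,0.002,1],[0,0,0,0,0,0.003,1],[0,0,0,0,0,0.004,1],[0,0,0,0,0,0.004,1],[0,0,0,0,0,0.004,1]])

```text
t: 9.1
eef_pos: [0.5336, 0.2298, 0.0653]
tcp_rot: [2.364, 2.069, 0.0]
contact_force: [-0.3, 0.1, -0.5]
gripper_width: 0.0114
```

```bash
python3 look.py 7
```

```text
9.2 [0.53365028 0.22983454 0.06531613] [-0.19552686  0.12302833 -0.6551683 ] [0.08299928 0.00122143 0.0370696 ]
```

carry_out(moves=[[0,0,0,0.0002,0,0.001,1],[0,0,0,0.0003,0,0.002,1],[0,0,0,0.0004,0,0.003,1],[0,0,0,0.0004,0,0.003,1],[0,0,0,0.0004,0,0.003,1]])

```text
t: 9.82
eef_pos: [0.5336, 0.2302, 0.0622]
tcp_rot: [-2.364, -2.069, 0.0]
contact_force: [-0.4, -0.1, 0.2]
gripper_width: 0.0112
```

```bash
python3 look.py 8
```

```text
9.925 [0.53371727 0.23023586 0.0623199 ] [-0.81511266  0.53251813 -0.72272959] [-0.00496023 -0.02631356  0.03759319]
```

View pics/s8.png

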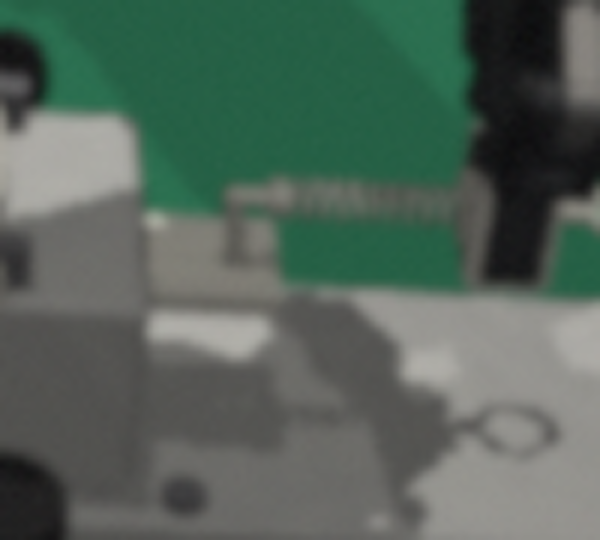

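View pics/t8.png

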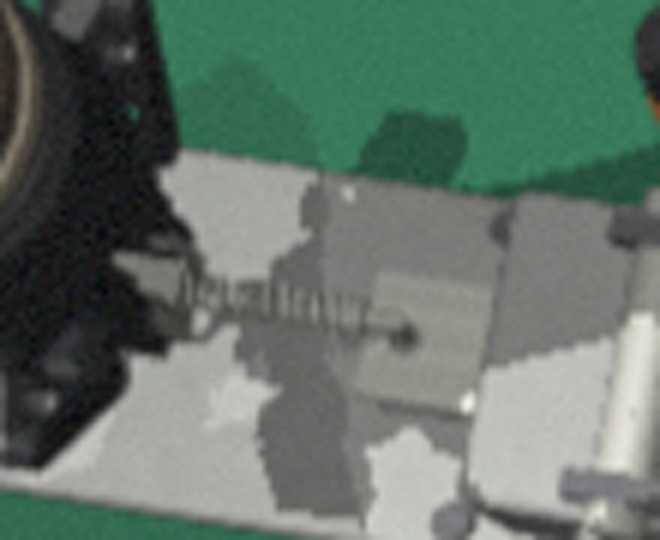

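The hook tip reads about 4 mm below the ear's top with no force, and the visible pin has shortened (it ends at scene crop (238,262)). It is in the hole, so I'll feed it further along its lean.

carry_out(moves=[[0,0,0,0.0002,0,0.0015,1],[0,0,0,0.0004,0,0.003,1],[0,0,0,0.0006,0,0.0045,1],[0,0,0,0.0008,0,0.006,1],[0,0,0,0.0008,0,0.006,1],[0,0,0,0.0008,0,0.006,1]])

```text
t: 10.68
eef_pos: [0.5338, 0.231, 0.0563]
tcp_rot: [2.364, 2.069, 0.0]
contact_force: [-0.5, 0.5, -0.9]
gripper_width: 0.0115
```

```bash
python3 -c "
from plant import r
s=r.state();print(s['eef_pos'],s['contact_force'],s['torque'])"
```

```text
[0.53380144 0.2310191  0.05626414] [-0.46084921  0.48325919 -0.93645569] [0.05631401 0.02204683 0.00220876]
```

carry_out(moves=[[0,0,0,0.0002,0,0.0015,1],[0,0,0,0.0004,0,0.003,1],[0,0,0,0.0006,0,0.0045,1],[0,0,0,0.0008,0,0.006,1],[0,0,0,0.001,0,0.0075,1],[0,0,0,0.001,0,0.0075,1],[0,0,0,0.001,0,0.0075,1]])

```text
t: 11.55
eef_pos: [0.5339, 0.232, 0.0488]
tcp_rot: [2.364, 2.069, 0.0]
contact_force: [0.4, 0.3, -0.5]
gripper_width: 0.0117
```

```bash
python3 look.py 9
```

```text
11.65 [0.5339826  0.23202941 0.04887573] [-0.04585411  0.11896984 -0.24949077] [0.02750012 0.0244054  0.00850182]
```

View pics/s9.png

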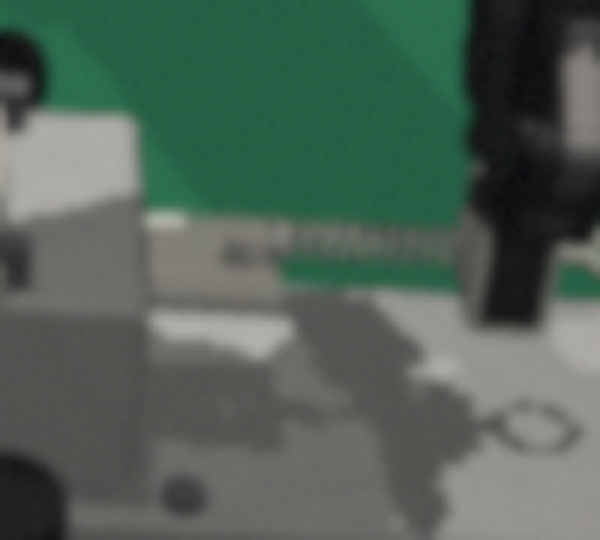

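View pics/t9.png

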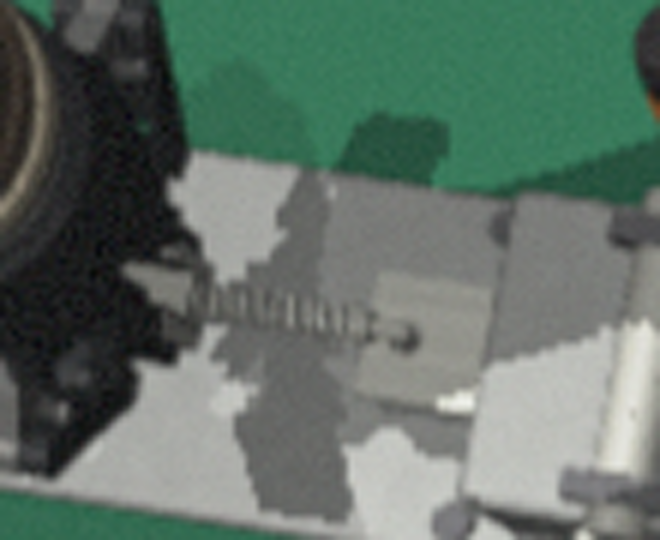

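The hook is nearly fully in: axis about 7.5 mm above the ear, no force. Next I'll pitch the eye up about the hook so it clears the post's head, and start a gentle 10 mm pull to check that the hook holds.

carry_out(moves=[[0,0.02,0,0.0003,0,-0.0014,1],[0,0.045,0,0.0007,0,-0.0032,1],[0,0.07,0,0.0011,0,-0.005,1],[0,0.09,0,0.0014,0,-0.0064,1],[0,0.09,0,0.004,0,-0.0066,1],[0,0.09,0,0.0065,0,-0.0068,1],[0,0.09,0,0.009,0,-0.0071,1],[0,0.09,0,0.0114,0,-0.0073,1],[0,0.09,0,0.0114,0,-0.0073,1],[0,0.09,0,0.0114,0,-0.0073,1]])

```text
t: 12.9
eef_pos: [0.5353, 0.2432, 0.0559]
tcp_rot: [-2.318, -2.029, -0.104]
contact_force: [-0.2, -3.3, -0.8]
gripper_width: 0.0112
```

```bash
python3 look.py 10
```

```text
13.0 [0.53532022 0.24318757 0.0559846 ] [ 1.01021333 -3.27157093 -0.36494723] [-0.63296377  0.04389803 -0.01250209]
```

View pics/s10.png

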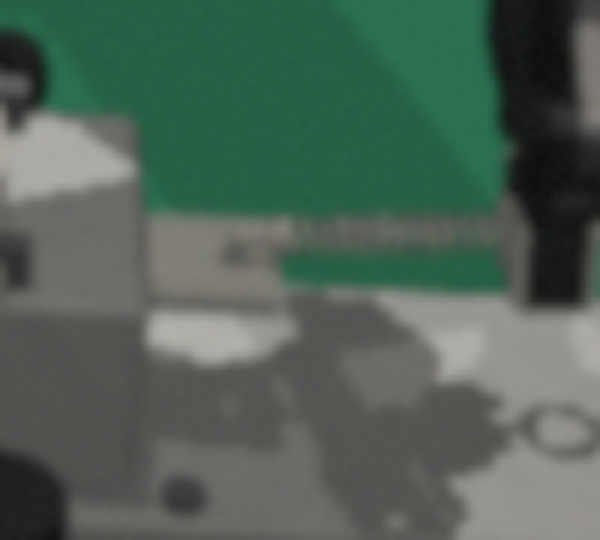

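The hook is holding: 3.3 N of pull matches about 8 mm of stretch. Pulling on towards the post.

carry_out(moves=[[0,0,0,0.003,0,0,1],[0,0,0,0.006,0.0003,0,1],[0,0,0,0.009,0.0006,0,1],[0,0,0,0.012,0.0006,0,1],[0,0,0,0.015,0.0006,0,1],[0,0,0,0.018,0.0006,0,1],[0,0,0,0.02,0.0006,0,1],[0,0,0,0.02,0.0006,0,1],[0,0,0,0.02,0.0006,0,1]])

```text
t: 14.12
eef_pos: [0.5378, 0.2621, 0.0573]
tcp_rot: [-2.318, -2.03, -0.1]
contact_force: [0.4, -7.0, -0.4]
gripper_width: 0.0113
```

```bash
cat > look2.py <<'E'
import sys
from h import *
from plant import r
import cv2
k=sys.argv[1]
i=r.camera('scene')['image'][:,:,::-1];cv2.imwrite(f"pics/s{k}.png",cv2.resize(i[215:285,470:560],None,fx=8,fy=8,interpolation=2))
i=r.camera('top')['image'][:,:,::-1];cv2.imwrite(f"pics/t{k}.png",cv2.resize(i[150:240,100:210],None,fx=6,fy=6,interpolation=2))
s=r.state();print(s['t'],s['eef_pos'],s['tcp_rot'],s['contact_force'],s['torque'])
R=Ro.from_rotvec(s['tcp_rot']);e=s['eef_pos']+R.apply([.032,0,-.0177]);print('eye',e,(proj('scene',e)-[470,215]+.5)*8-.5)
E
python3 look2.py 11
```

```text
14.225 [0.53781846 0.26203526 0.05728625] [-2.31776802 -2.02981896 -0.10002439] [-0.70080618 -7.16011074 -1.16963789] [-1.19091792  0.16677283 -0.02490538]
eye [0.5418495  0.29209268 0.07772132] [518.48575631 183.92320016]
```

View pics/s11.png

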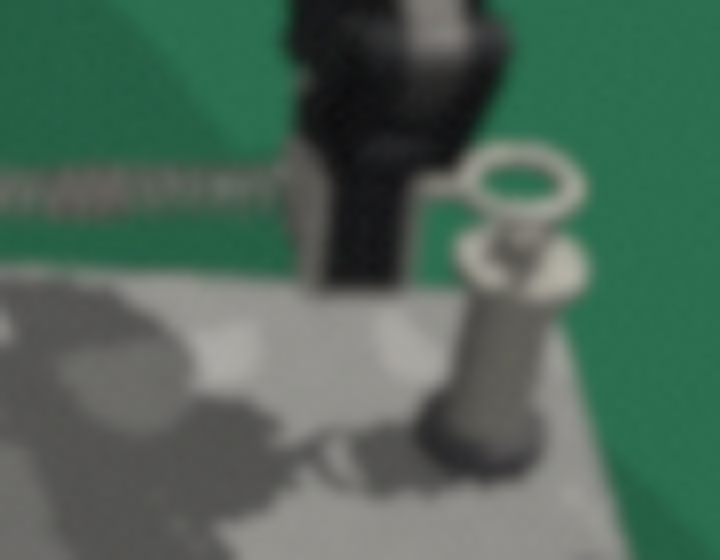

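View pics/t11.png

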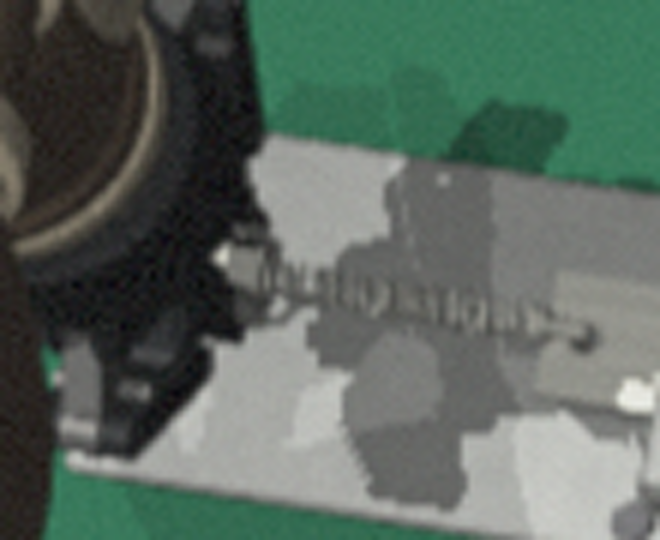

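```bash
python3 - <<'E'
from h import *
np.set_printoptions(precision=4,suppress=True)
f=lambda u,v:un(u,v,470,215,8)
e=at('scene',*f(526,182),.0777);p=at('scene',*f(523,262),.060);h=at('scene',*f(524,222),.070)
u=np.array([.1323,.9912]);l=np.array([.9912,-.1323])
for n,q in(('post',p),('head',h)):
    d=(q-e)[:2];print(n,q,e,'along',d@u*1e3,'tool y',d@l*1e3)
E
python3 - <<'E'
import cv2
i=cv2.imread('pics/s11.png')[130:310,430:610];cv2.imwrite('pics/z11.png',cv2.resize(i,None,fx=3.2,fy=3.2,interpolation=2))
E
```

```text
post [0.5438 0.2958 0.06  ] [0.5413 0.2937 0.0777] along 2.352126105277655 tool y 2.237600896985422
head [0.544 0.294 0.07 ] [0.5413 0.2937 0.0777] along 0.610888178134455 tool y 2.6626532794426705
```

View pics/z11.png

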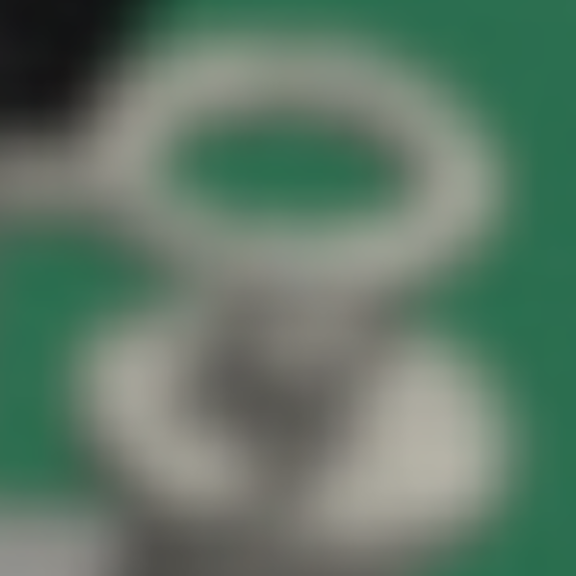

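Only the scene camera sees the post now. The eye (centre at crop (524,182)) sits roughly above the head (shoulder centre (522,262)). It needs about 1.8 mm further along and about 1.6 mm towards the scene camera. I'll correct that and lower it partway.

carry_out(moves=[[0,0,0,0.0018,0.0016,0,1],[0,0,0,0.0018,0.0016,0,1],[0,-0.015,0,0.0014,0.0016,0.0014,1],[0,-0.03,0,0.001,0.0016,0.0028,1],[0,-0.045,0,0.0006,0.0016,0.0042,1],[0,-0.045,0,0.0006,0.0016,0.0042,1],[0,-0.045,0,0.0006,0.0016,0.0042,1]])

```text
t: 15.1
eef_pos: [0.5384, 0.2626, 0.0528]
tcp_rot: [-2.341, -2.048, -0.045]
contact_force: [-3.3, -7.1, -0.1]
gripper_width: 0.0115
```

```bash
python3 look2.py 12
```

```text
15.2 [0.5383604  0.26261497 0.05282803] [-2.34081826 -2.0481944  -0.04458264] [-2.40332544 -7.04889947  0.01657888] [-1.22392653  0.45698537 -0.13378401]
eye [0.54258585 0.29355826 0.07185297] [521.38526139 210.19017671]
```

View pics/s12.png

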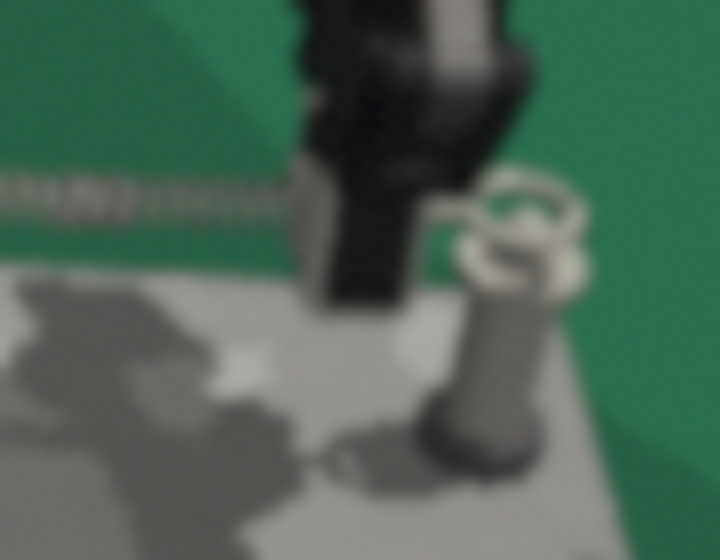

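Run:
```python
import cv2
i=cv2.imread('pics/s12.png')[150:330,430:610];cv2.imwrite('pics/z12.png',cv2.resize(i,None,fx=3.2,fy=3.2,interpolation=2))
```

```text
(no output)
```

View pics/z12.png

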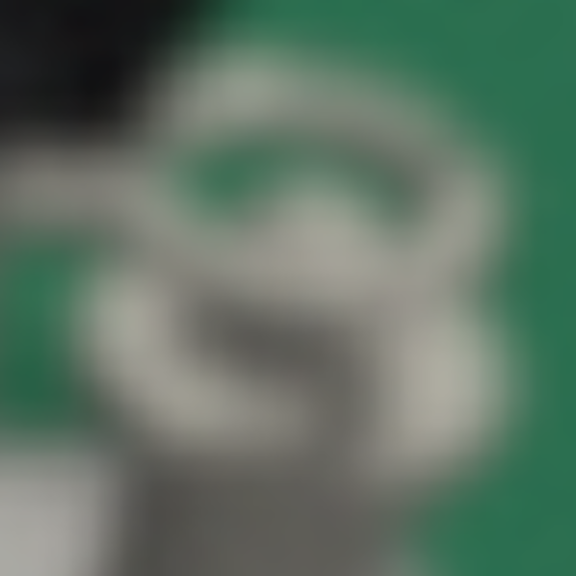

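The head top at zoom (320,205) lies inside the eye's opening (165–430 wide), slightly beyond its centre. I'll nudge about 1 mm further along and lower on.

carry_out(moves=[[0,0,0,0.0012,0.0003,0,1],[0,0,0,0.0012,0.0003,0,1],[0,-0.015,0,0.0008,0.0003,0.0015,1],[0,-0.03,0,0.0004,0.0003,0.003,1],[0,-0.045,0,0.0001,0.0003,0.0045,1],[0,-0.045,0,0.0001,0.0003,0.0045,1],[0,-0.045,0,0.0001,0.0003,0.0045,1]])

```text
t: 16.08
eef_pos: [0.5385, 0.2628, 0.0484]
tcp_rot: [-2.363, -2.068, 0.009]
contact_force: [-2.9, -7.6, 1.1]
gripper_width: 0.0115
```

```bash
python3 look2.py 13;python3 - <<'E'
import cv2
i=cv2.imread('pics/s13.png')[150:330,430:610];cv2.imwrite('pics/z13.png',cv2.resize(i,None,fx=3.2,fy=3.2,interpolation=2))
E
```

```text
16.175 [0.53849645 0.26276094 0.04838336] [-2.36350128 -2.06759512  0.00912267] [-1.99978908 -6.92214994  0.27481225] [-1.20622403  0.4855099  -0.17062756]
eye [0.54284411 0.29452647 0.06597139] [520.97612743 234.96308177]
```

View pics/z13.png

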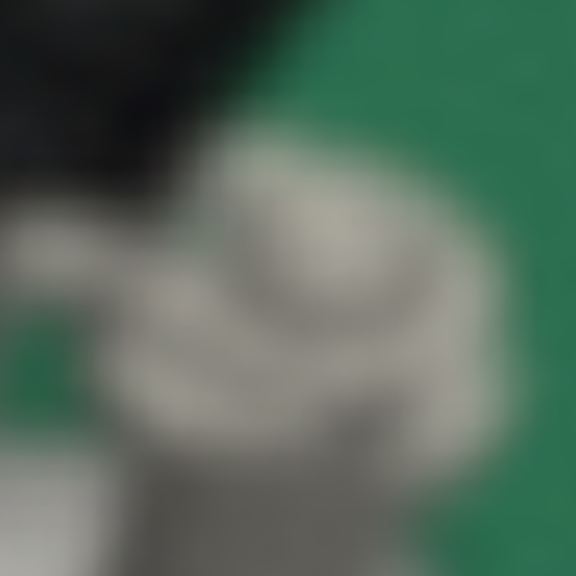

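View pics/t13.png

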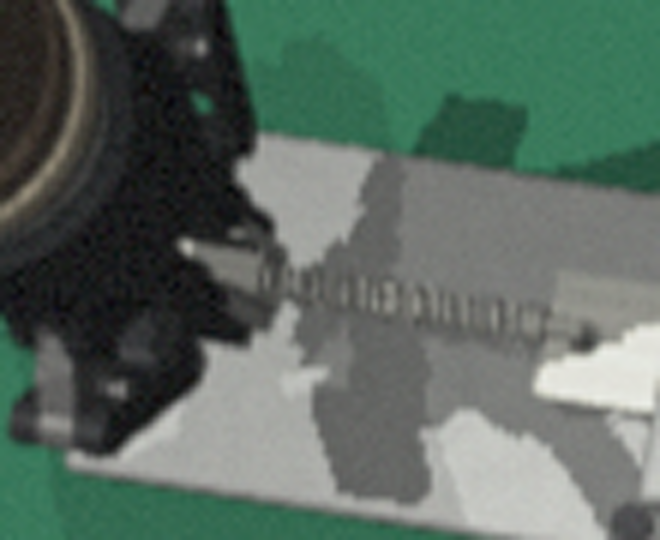

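The head now stands up through the eye (head top at zoom (330,235)). Lowering the last few millimetres onto the shoulder.

carry_out(moves=[[0,0,0,0,0,0.0008,1],[0,0,0,0,0,0.0016,1],[0,0,0,0,0,0.0024,1],[0,0,0,0,0,0.0032,1],[0,0,0,0,0,0.0032,1],[0,0,0,0,0,0.0032,1]])

```text
t: 16.92
eef_pos: [0.5386, 0.2628, 0.0455]
tcp_rot: [-2.364, -2.067, 0.009]
contact_force: [-3.0, -6.6, 1.5]
gripper_width: 0.0117
```

```bash
python3 look2.py 14
```

```text
17.025 [0.5386363  0.26281985 0.04551959] [-2.36369305 -2.06740764  0.00878556] [-3.88857036 -6.37652808  2.39626252] [-1.2781705   0.52421028 -0.24720169]
eye [0.5429863  0.29458242 0.06311239] [518.69724175 247.05280095]
```

View pics/s14.png

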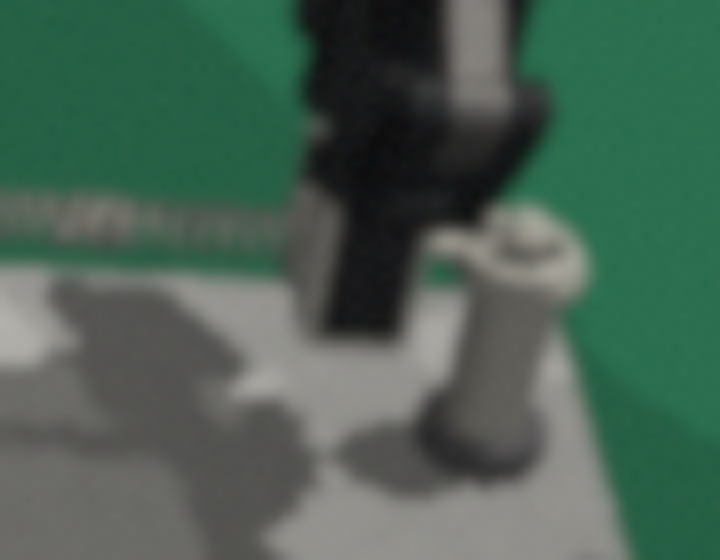

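The eye is on or just above the shoulder (2.4 N up). Lower a touch more, then ease back so the neck takes the pull.

carry_out(moves=[[0,0,0,0,0,0.0005,1],[0,0,0,0,0,0.001,1],[0,0,0,-0.001,0,0.001,1],[0,0,0,-0.002,0,0.001,1],[0,0,0,-0.003,0,0.001,1],[0,0,0,-0.003,0,0.001,1]])

```text
t: 17.77
eef_pos: [0.5384, 0.2606, 0.0447]
tcp_rot: [-2.364, -2.066, 0.006]
contact_force: [-3.1, -4.5, 0.8]
gripper_width: 0.0114
```

```bash
python3 look2.py 15
```

```text
17.875 [0.53843715 0.26060877 0.04467858] [-2.36368402 -2.0664981   0.00656765] [-3.24738427 -5.20076228  1.95416179] [-1.0217965   0.53412181 -0.19236794]
eye [0.54278931 0.292345   0.06231833] [506.25865317 249.99586605]
```

View pics/s15.png

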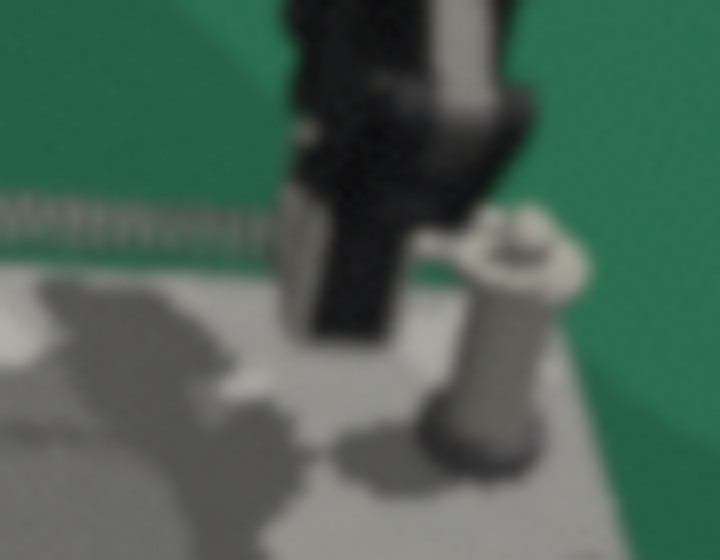

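carry_out(moves=[[0,0,0,-0.001,0,0,1],[0,0,0,-0.0015,0,0,1],[0,0,0,-0.002,0,0,1],[0,0,0,-0.002,0,0,1]])

```text
t: 18.38
eef_pos: [0.5386, 0.2603, 0.0447]
tcp_rot: [-2.363, -2.066, 0.002]
contact_force: [-5.2, 2.1, 0.2]
gripper_width: 0.0116
```

```bash
python3 look2.py 16
```

```text
18.475 [0.53854109 0.26027676 0.04466676] [-2.36286300e+00 -2.06580587e+00  1.63239882e-03] [-6.02989203  1.3174593  -0.19140777] [-0.10938173  0.86269857 -0.20794106]
eye [0.54286375 0.29196203 0.06240508] [504.51245329 249.92403089]
```

View pics/s16.png

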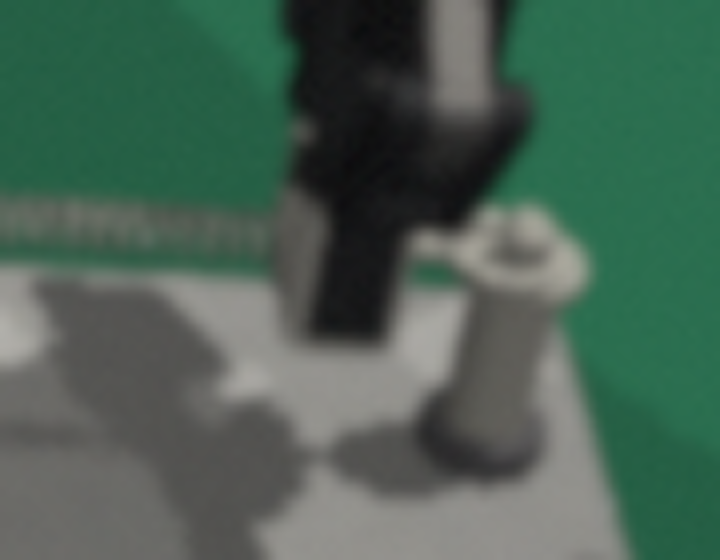

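The neck now takes the spring's pull: the force along the spring went from −7 to +1.3 N. I'll relax the side load, then open.

carry_out(moves=[[0,0,0,0.0005,-0.0007,0,1],[0,0,0,0.0005,-0.0014,0,1],[0,0,0,0.0005,-0.0014,0,1],[0,0,0,0.0005,-0.0014,0,1]])

```text
t: 18.98
eef_pos: [0.5384, 0.2602, 0.0449]
tcp_rot: [-2.364, -2.068, -0.0]
contact_force: [-4.2, 2.9, -2.0]
gripper_width: 0.0115
```

```bash
python3 look2.py 17; python3 look.py 17b
```

```text
19.075 [0.53845191 0.2601405  0.04489458] [-2.36381251e+00 -2.06797277e+00 -2.22717767e-04] [-4.53593435  2.59538718 -1.93857137] [ 0.13875107  0.6546314  -0.19090138]
eye [0.54271351 0.29184328 0.06261638] [503.88123218 248.62169586]
19.175 [0.53844251 0.26013548 0.04489395] [-4.27548529  2.847406   -2.29745267] [ 0.20112768  0.70398589 -0.16882755]
```

View pics/s17b.png

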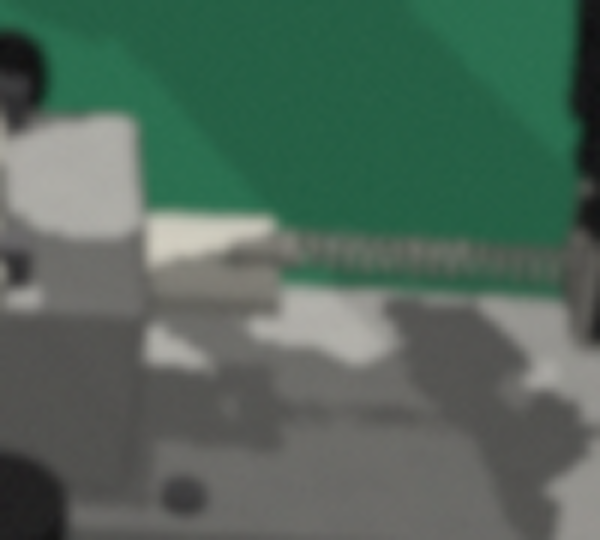

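Hook in the hole (scene crop (250,250)), eye on the neck. Opening.

carry_out(moves=[[0,0,0,0,0,0,0.65],[0,0,0,0,0,0,0.5],[0,0,0,0,0,0,0.3],[0,0,0,0,0,0,0.1],[0,0,0,0,0,0,0],[0,0,0,0,0,0,0],[0,0,0,0,0,0,0]], squeeze=40)

```text
t: 20.05
eef_pos: [0.5387, 0.2597, 0.045]
tcp_rot: [2.364, 2.069, 0.0]
contact_force: [-0.6, -0.4, -0.7]
gripper_width: 0.0428
```

```bash
python3 look2.py 18
```

```text
20.15 [0.53867368 0.25969566 0.04499862] [-2.36407111e+00 -2.06899692e+00  8.97220716e-05] [ 0.39824209 -0.41072494  0.40119814] [-0.02204028  0.00326929  0.01262653]
eye [0.54291567 0.29141398 0.06269732] [502.09035238 248.97023698]
```

View pics/s18.png

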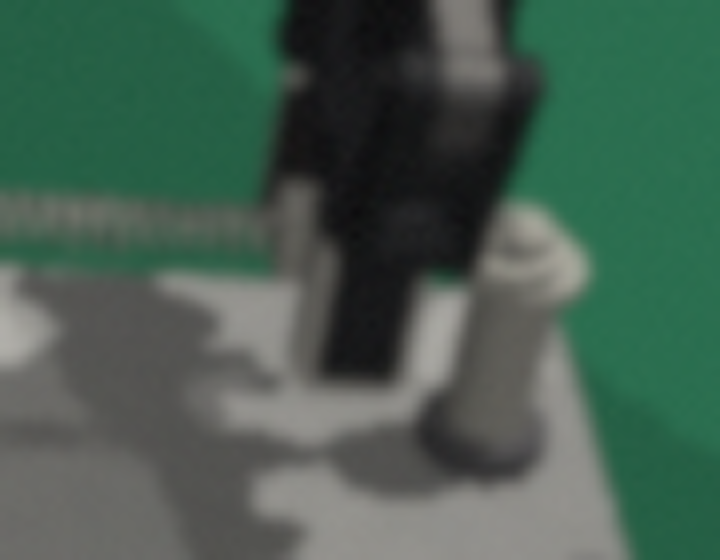

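carry_out(moves=[[0,0,0,0,0,-0.005,0],[0,0,0,0,0,-0.015,0],[0,0,0,0,0,-0.035,0],[0,0,0,0,0,-0.07,0],[0,0,0,0,0,-0.11,0],[0,0,0,0,0,-0.15,0],[0,0,0,0,-0.05,-0.18,0],[0,0,0,0,-0.1,-0.18,0],[0,0,0,0,-0.15,-0.18,0],[0,0,0,0,-0.15,-0.18,0],[0,0,0,0,-0.15,-0.18,0]])

```text
t: 21.52
eef_pos: [0.3911, 0.2801, 0.2267]
tcp_rot: [2.363, 2.069, 0.006]
contact_force: [1.2, 0.2, 0.0]
gripper_width: 0.0425
```

Run:
```python
from plant import r
import cv2
print(r.state()['t'],r.state()['contact_force'])
i=r.camera('scene')['image'][:,:,::-1];cv2.imwrite("pics/s19.png",cv2.resize(i[190:310,380:560],None,fx=4.4,fy=4.4,interpolation=2));cv2.imwrite("pics/s19f.png",i)
i=r.camera('top')['image'][:,:,::-1];cv2.imwrite("pics/t19.png",cv2.resize(i[140:270,95:265],None,fx=4.4,fy=4.4,interpolation=2));cv2.imwrite("pics/t19f.png",i)
```

```text
21.525 [1.19583286 0.15160128 0.00292629]
```

View pics/s19.png

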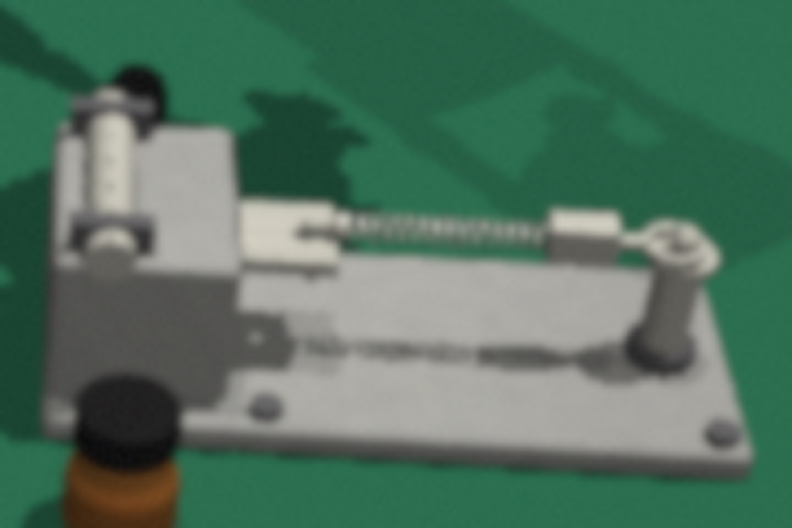

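View pics/t19.png

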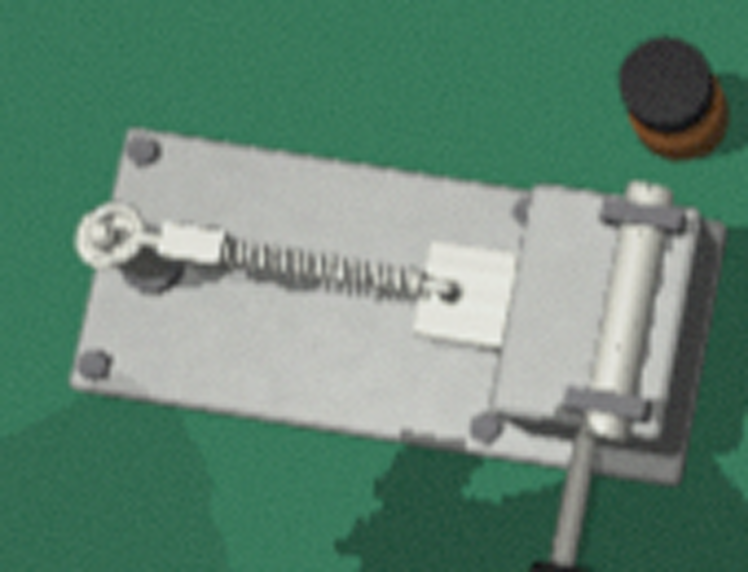

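View pics/s19f.png

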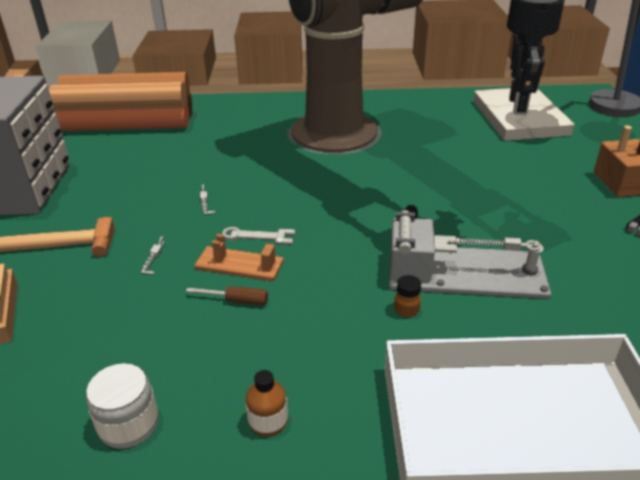

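The spring is stretched between the hole (top crop (450,291)) and the post (eye at (108,235), head poking through). It is level. The jar, wrench and awl haven't moved. Handing in.

carry_out(moves=[[0,0,0,0,0,0,0],[0,0,0,0,0,0,0],[0,0,0,0,0,0,0]])

```text
t: 22.0
eef_pos: [0.3903, 0.2795, 0.2248]
tcp_rot: [-2.365, -2.068, 0.001]
contact_force: [-0.1, -0.1, -0.0]
gripper_width: 0.0427
```

```bash
python3 -c "
from plant import r
print(r.state()['dq']);print(r.hand_in())"
```

```text
[ 0.00327256 -0.00305459  0.00501156  0.00017273  0.00019     0.00033195]
the job is handed in; nothing more can be done
None
```

The spring is refitted and the job was handed in at about 22 s. I took the largest spring from the cradle and fed its hook into the ear's hole, with readings of about 1 N while looking for it. I then pulled the spring out about 30 mm (around 7 N, well short of 55 mm), lowered the eye over the post onto the shoulder, and let go.

**Last checks:** Both cameras show the hook in the hole, the spring stretched level, and the eye around the post under its head. The gripper is clear of everything, and the jar, wrench and awl look unmoved by eye.

**Disagreements:** The two cameras differed by about 2 mm along the spring, so I used relative positions and the force readings to guide the fit. A side load of up to about 6 N built up while seating the eye; I only partly relaxed it before opening, to about 4.5 N. The gripper read 11.5 mm on the 13 mm plug, but the grip held.

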